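# Turn a divider clip through the twist guide

### The arm

A 6-joint arm with a two-finger parallel gripper is mounted at the origin on a cart in front of the work surface, level with it; the furniture and walls round the work are solid. World frame = base frame: x ahead of the robot, y to its left, z up, the work surface at z = 0. Lengths are in m, angles in rad, forces in N, time in s.
With the tool pointing down it reaches from about 0.275 to 0.825 m from the base axis. Payload 5.2 kg.
Tool frame: the origin (TCP) lies midway between the tips of the shut fingers; the grasp point (between the pads) lies 19 mm behind it; z points along the fingers, y is the line along which they close (so a half turn about z gives the same grasp; the last joint's range is limited). The gripper opens to 93 mm and grips with 3 to 60 N. Pads are 15 mm wide; open, the fingers measure 128 mm over their backs; the gripper's body (75 mm by 188 mm) begins 65 mm behind the grasp point.
Start: joints at [1.108, 0.259, 1.535, -0, 1.348, -0.203], TCP at [0.141, 0.532, 0.219] pointing down, gripper open.
Joint ranges: [-3.14, 3.14], [-0.91, 2.08], [0.19, 2.58], [-1.22, 4.36], [0.22, 2.71], [-3.12, 3.12]. Speed limits (rad/s): [2.57, 2.57, 3.14, 3.14, 3.14, 3.14].

### API

Orientations are given as a unit quaternion [x, y, z, w].
In Python, from rig import read_state, read_camera, close_job gives the robot as it stands.
- The arm moves only by the tool jog_arm, never from a script. Its argument "steps" is a list of rows, each an object with "slide": the shift along the tool's x, y, z in mm, a list of three; "yaw": the turn about the tool's z in rad; "grip": the closure, from 0 (fully open) to 1 (shut). In form: [{"slide": [x, y, z], "yaw": yaw, "grip": grip}, ...]. A call has exactly 8 rows; each row is the pose to reach, as a shift and turn from the pose commanded when the call began, along the tool's axes at that moment; what a row does not reach only later rows make up. A row lasts 1/10 s, in which the tool goes at most 50 mm and 8.59 degrees, less where a joint would pass 70% of its speed; a pose out of reach is approached as far as the arm can. A call with a gripper value outside its range is refused whole. The fingers move at their own pace and stop on an object; the grip force is fixed at half the most. Time passes only in rows, so rows that repeat a pose let the fingers close, or fill a call up. It gives the time, the measured TCP pose, the force, the opening and the grip force at its end, in the units of the state.
- read_state(): the state, without advancing time (a new reading comes with each control period).
- read_camera(name): name is "scene" or "top" or "wrist"; returns a dict with "color" (480x640x3 uint8, red, green, blue), "z_map" (480x640 float32, m along the optical axis (not along the pixel's ray), 0 where there is no reading), "intrinsics" (3x3 intrinsics, pixels), "k1" (the pictures are not rectified: a ray, as slopes to the right and down, at radius r is drawn at 1 + k1 r^2 times it, then the intrinsics apply), "cam_to_world" (4x4, takes a point from camera to world coordinates); the wrist camera has in their place "mount" (4x4, takes a point from camera to tool coordinates, whose origin is the TCP and whose axes are the flange's). Camera axes: x right, y down, z forward; pixel columns grow to the right and rows downward; lengths in m; the calibration is good to about 2 mm. A picture is of the moment at which its call begins: read the wrist's pose just before it.
- close_job(): hands the job in; it is judged then, once.
The state is a dict: "clock": time; "joints": joint angles; "qd": joint speeds; "joint_efforts": joint torques, N m; "tool_pos": TCP position; "eef_rot": TCP orientation; "ft_force": force on the tool from outside, world axes, zero at the start; "torque": the same for the moment, N m; "opening": finger opening in m; "grasp_force": force on a finger pad.
Only numpy, scipy, OpenCV 4.12 (cv2) and the standard library are available. Lean on these libraries where they do the work, as an engineer would, in place of code of your own. Each camera call takes 0.05 s, during which the arm holds its last target. There are 200 camera calls.

### The job

Take the divider clip that has one long and one short arm, stand it upright over the mouth of the twist turner with its long arm at the long end of the opening, and let it drop through the twisted rods so that it comes to rest at the bottom turned half round. Leave the other clip, with two equal arms, standing where it is.

Things in the scene. Friction and masses are not known exactly. Their poses are not given: they have to be found in the camera images.
- clip_mid (a point): The clip to turn, standing: a steel foot bar 12 mm wide, 10 mm high, and a grey square stem 12 x 12 mm from it up to 75 mm above the underside. The foot's long arm reaches 26 mm from the stem's centre line (own +x), the short arm 14 mm (own -x). Point on the stem's centre line, 37.5 mm above the underside; z up the stem, its flats face own x and y. About 60 g. Grip the stem's upper half.
- clip_arm (a point): Point in the same clip's long arm, 22 mm from the stem's centre line along own +x and 5 mm above the underside.
- turner: Fixed twist turner: 8 mm base plate, 92 x 84 mm, four posts, mouth plate 118 x 84 mm. Origin on the guide's axis at bench level, z up. Eight 5 mm steel rods form a slot that twists half a turn on the way down. A clip let go with its foot in the throat, upright, long arm to own +x, falls and turns by itself and ends standing on the base plate, long arm to own -x.
- turner_mouth (a point): On the turner's axis at the mouth plate's top, 188 mm above the bench (bolt heads 2 mm higher); axes as the turner's. The opening reaches 42 mm to own +x (long end), 30 mm to own -x, 24 mm either side in y. Below it the rods narrow like a funnel to the throat, 22 mm under this point: a slot 20 mm wide, open 28 mm to own +x and 16 mm to own -x. The stem goes on the axis within 6 mm.
- twin_clip: The other divider clip, not to be moved: alike in height, stem and material, but with two equal arms of 26 mm (52 mm overall), too wide for the turner. Origin: centre of its underside, z up, arms along own x.

How it is judged:
By the outcome, as a careful person would: the job done as asked, in the order asked, and still so for the second after the job is handed in, with the robot touching nothing.
It also fails if it takes over 35 s, if anything falls off the work surface, if the arm or the gripper's body presses on something with over 40 N, if the wrist force passes 120 N, or if a joint passes its speed limit or range.

## Working session

There is one attempt and no reset: what is moved stays moved. The work goes in short steps, Python scripts to look and compute and a tool call to move; the robot and the scene stay as the last step left them, time stands still between calls to the robot, and variables do not carry over. Pictures are saved under pics/ and viewed, at most 10 in all, crops included, and the job is handed in when it is done.

Besides the shell and the picture viewer there is one more tool, called after "Call:" as name([rows], argument=value, ...), one row to a line, values as JSON. jog_arm: Moves the arm, as the interface text tells. Its arguments: {"type":"object","properties":{"steps":{"type":"array"}},"required":["steps"]}

```bash
ls; mkdir -p pics; cat > h.py <<'E'
import numpy as np, cv2, pickle
from rig import read_state, read_camera
E
python3 - <<'E'
from h import *
s=read_state(); print({k:np.round(v,3).tolist() for k,v in s.items()})
d={}
for n in ["top","scene"]:
    d[n]=read_camera(n); cv2.imwrite(f"pics/{n}0.png",d[n]["color"][:,:,::-1]); print(n,d[n]["intrinsics"].tolist(),d[n]["k1"],np.round(d[n]["cam_to_world"],3).tolist())
pickle.dump(d,open("d0.pkl","wb"))
E
```

```text
pics
{'clock': 0.0, 'joints': [1.108, 0.259, 1.536, 0.0, 1.348, -0.203], 'qd': [0.002, -0.001, 0.002, 0.001, 0.0, 0.002], 'joint_efforts': [-0.001, -43.729, -28.4, 0.072, 0.042, -0.0], 'tool_pos': [0.141, 0.531, 0.218], 'eef_rot': [0.13, 0.992, -0.001, -0.0], 'ft_force': [0.498, 0.441, 0.761], 'torque': [0.02, -0.026, 0.003], 'grasp_force': 0.0, 'opening': 0.093}
top [[452.1709776691725, 0.0, 318.7472768691344], [0.0, 452.1709776691725, 243.4451466784608], [0.0, 0.0, 1.0]] 0.012229727921280801 [[0.072, -0.976, 0.206, 0.388], [-0.997, -0.072, 0.009, -0.028], [0.006, -0.206, -0.979, 0.959], [0.0, 0.0, 0.0, 1.0]]
scene [[488.34577493085135, 0.0, 316.4309190197444], [0.0, 488.34577493085135, 243.3395202474051], [0.0, 0.0, 1.0]] 0.02700839940192122 [[-0.623, -0.399, 0.673, -0.017], [-0.783, 0.323, -0.532, 0.426], [-0.006, -0.858, -0.513, 0.561], [0.0, 0.0, 0.0, 1.0]]
```

View pics/top0.png

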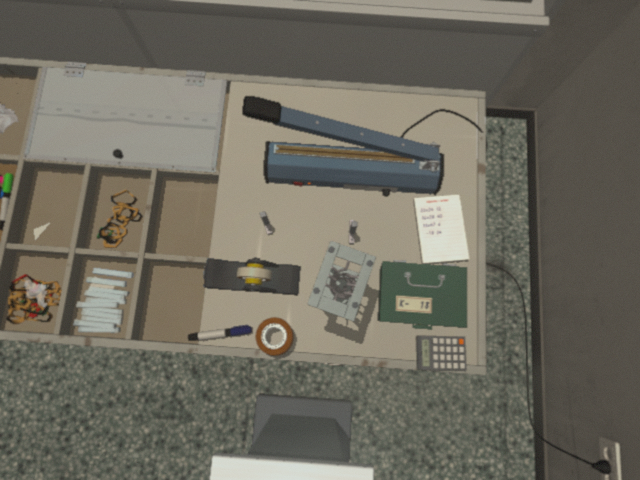

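View pics/scene0.png

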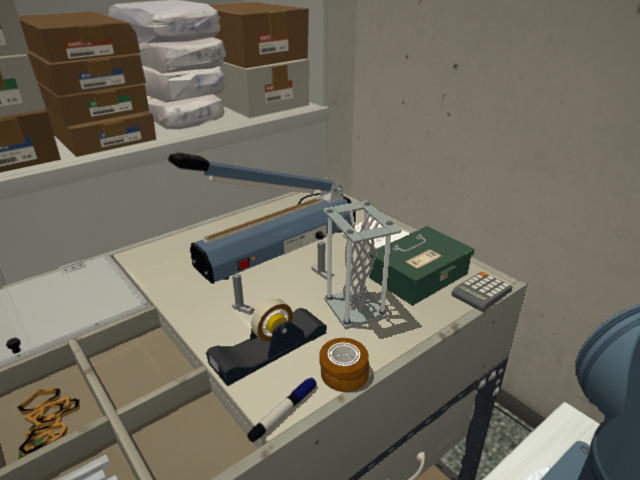

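The top view shows clips near (267,223) and (354,232) and the turner mouth near (343,280). The scene view shows them at (238,293), (320,260) and (357,225). I'll zoom in on both.

```bash
python3 - <<'E'
from h import *
d=pickle.load(open("d0.pkl","rb"))
t=d["top"]["color"][195:335,240:400,::-1]; s=d["scene"]["color"][190:335,220:410,::-1]
cv2.imwrite("pics/c1.png",cv2.resize(t,None,fx=4,fy=4,interpolation=cv2.INTER_CUBIC))
cv2.imwrite("pics/c2.png",cv2.resize(s,None,fx=4,fy=4,interpolation=cv2.INTER_CUBIC))
E
```

```text
(no output)
```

View pics/c1.png

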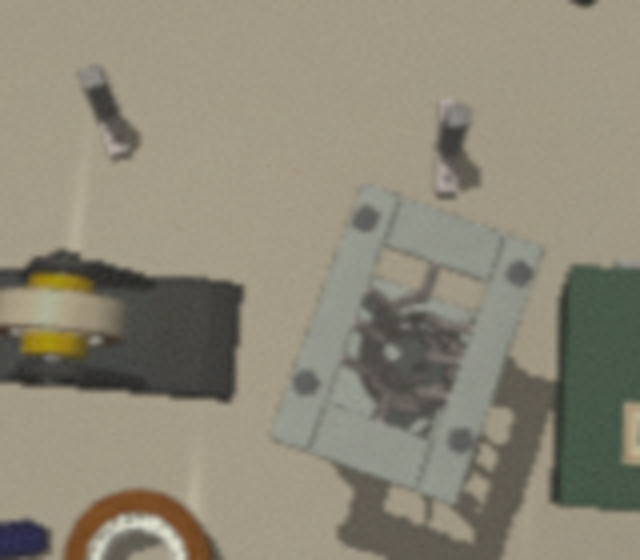

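View pics/c2.png

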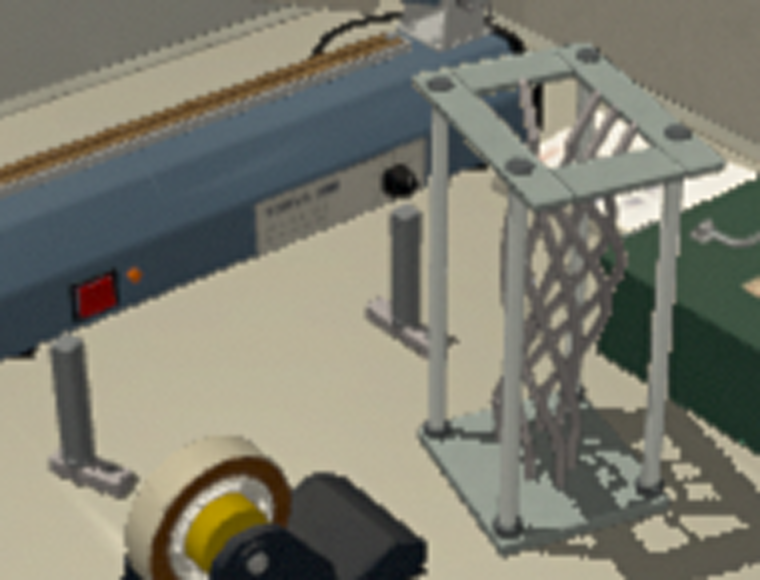

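The left clip (top crop stem top (93,75), arm end (120,150)) shows a longer right arm and a shorter left one in the scene crop, so it is clip_mid. The right one has equal arms. The mouth plate overhangs its bolts more at the end near the robot, which makes that the probable +x end. Now the measurements.

```bash
cat >> h.py <<'E'
def rays(c,px,T=None):
    T=c["cam_to_world"] if T is None else T
    px=np.asarray(px,float).reshape(-1,2); K=c["intrinsics"]
    d=np.c_[(px[:,0]-K[0,2])/K[0,0],(px[:,1]-K[1,2])/K[1,1]]
    u=d.copy()
    for _ in range(10): u=d/(1+c["k1"]*(u**2).sum(1,keepdims=True))
    return T[:3,3], np.c_[u,np.ones(len(u))]@T[:3,:3].T, np.c_[u,np.ones(len(u))]
def onplane(c,px,z,T=None):
    o,r,_=rays(c,px,T); return o+r*((z-o[2])/r[:,2])[:,None]
def cloud(c,T=None):
    T=c["cam_to_world"] if T is None else T
    v,u=np.mgrid[0:480,0:640]; _,_,n=rays(c,np.c_[u.ravel(),v.ravel()],T)
    P=(n*c["z_map"].reshape(-1,1))@T[:3,:3].T+T[:3,3]; P[c["z_map"].ravel()==0]=np.nan
    return P.reshape(480,640,3)
E
python3 - <<'E'
from h import *
d=pickle.load(open("d0.pkl","rb")); c=d["top"]; s=d["scene"]
f=lambda p:np.round(np.array(p)/4+[240-.375,195-.375],2)
g=lambda p:np.array(p)/4+[220-.375,190-.375]
P=lambda x:print(np.round(x,4).tolist())
b=[(367,218),(520,272),(460,440),(305,382)]; sb=[(440,84),(588,55),(678,132),(518,165)] 
print("bolts"); B=onplane(c,f(b),.19);P(B); P(onplane(s,g([sb[0],sb[1],sb[2],sb[3]]),.19)); P(B.mean(0))
cor=[(365,185),(545,245),(455,500),(272,435)]
print("plate");C=onplane(c,f(cor),.188);P(C);P(C.mean(0))
print("sides",np.linalg.norm(np.diff(C,axis=0),axis=1),np.linalg.norm(np.diff(B,axis=0),axis=1))
print("clip stem top/ arm end, top then scene")
P(onplane(c,f([(93,75)]),.075));P(onplane(c,f([(120,152)]),.008))
P(onplane(s,g([(67,343)]),.075));P(onplane(s,g([(78,467)]),.01))
P(onplane(s,g([(53,462),(130,480)]),.01))
print("twin");P(onplane(c,f([(457,115)]),.075));P(onplane(c,f([(452,100),(445,193)]),.01));P(onplane(s,g([(368,305),(455,340)]),.01))
W=cloud(c)
for n,(u0,v0,u1,v1),lo in [("clip",(255,205,280,240),.06),("twin",(343,215,365,248),.06),("plate",(300,235,385,325),.17)]:
    R=W[v0:v1,u0:u1].reshape(-1,3); R=R[R[:,2]>lo]; print(n,len(R)); 
    if len(R): 
        P(R.mean(0)); (m,sz,a)=cv2.minAreaRect((R[:,:2]*1000).astype(np.float32)); print(m,sz,a, np.median(R[:,2]))
# obstacles
for n,(u0,v0,u1,v1) in [("tape",(205,258,300,296)),("sealer",(265,135,445,190)),("arm",(245,95,430,160)),("box",(380,265,466,325))]:
    R=W[v0:v1,u0:u1].reshape(-1,3);print(n,np.nanpercentile(R,[2,98],axis=0).round(3).tolist())
E
```

```text
bolts
[[0.5408, -0.0432, 0.19], [0.522, -0.1105, 0.19], [0.4483, -0.0887, 0.19], [0.468, -0.0217, 0.19]]
[[0.538, -0.0414, 0.19], [0.5189, -0.1078, 0.19], [0.4463, -0.0878, 0.19], [0.4664, -0.0208, 0.19]]
[0.4948, -0.066, 0.19]
plate
[[0.5558, -0.0414, 0.188], [0.535, -0.121, 0.188], [0.4233, -0.0882, 0.188], [0.4448, -0.0093, 0.188]]
[0.4897, -0.065, 0.188]
sides [0.08222316 0.11634934 0.08173759] [0.06986829 0.07681042 0.06989835]
clip stem top/ arm end, top then scene
[[0.6271, 0.0977, 0.075]]
[[0.6035, 0.0885, 0.008]]
[[0.6225, 0.0989, 0.075]]
[[0.6194, 0.1017, 0.01]]
[[0.6296, 0.1087, 0.01], [0.5966, 0.0884, 0.01]]
twin
[[0.6199, -0.0873, 0.075]]
[[0.6452, -0.0884, 0.01], [0.5934, -0.0876, 0.01]]
[[0.6411, -0.0816, 0.01], [0.5893, -0.0958, 0.01]]
clip 47
[0.6242, 0.0979, 0.0727]
(625.4505615234375, 98.52951049804688) (12.446205139160156, 11.42357349395752) 23.3185977935791 0.07494632236951504
twin 56
[0.603, -0.0826, 0.0984]
(585.406982421875, -78.49308776855469) (12.70701789855957, 83.79238891601562) 75.76451110839844 0.07546730328075502
plate 2360
[0.4876, -0.0636, 0.1885]
(488.7593994140625, -63.876312255859375) (83.96587371826172, 118.04267120361328) 74.03546905517578 0.18901306664566475
tape [[0.466, 0.02, -0.001], [0.548, 0.208, 0.09]]
sealer [[0.712, -0.267, -0.001], [0.849, 0.102, 0.174]]
arm [[0.751, -0.24, -0.002], [0.946, 0.154, 0.255]]
box [[0.432, -0.314, 0.049], [0.547, -0.151, 0.065]]
```

Everything agrees with the given sizes:

| Item | Position (m) | Direction |
|---|---|---|
| Turner axis | (0.4946, -0.0656) | +x at about 164° |
| Clip stem | (0.6255, 0.0985) | long arm at about 203° |

The twin's stem is near (0.62, -0.087). Next I move above the clip.

Call:
jog_arm([
  {"slide": [-40,-20,0],"yaw": -0.08,"grip": 0},
  {"slide": [-80,-40,0],"yaw": -0.16,"grip": 0},
  {"slide": [-120,-60,0],"yaw": -0.24,"grip": 0},
  {"slide": [-160,-80,0],"yaw": -0.32,"grip": 0},
  {"slide": [-200,-100,0],"yaw": -0.4,"grip": 0},
  {"slide": [-240,-120,0],"yaw": -0.48,"grip": 0},
  {"slide": [-280,-140,0],"yaw": -0.56,"grip": 0},
  {"slide": [-320,-160,0],"yaw": -0.66,"grip": 0},
])

```text
clock: 0.9
tool_pos: [0.4103, 0.2932, 0.2184]
eef_rot: [-0.2, 0.98, 0.0, -0.0]
ft_force: [0.2, 0.4, -0.1]
opening: 0.093
grasp_force: 0.0
```

```bash
cat >> h.py <<'E'
from scipy.spatial.transform import Rotation as Ro
def plan(xy,z,ang=None):
    "slide (mm), yaw to bring TCP to xy,z with tool y at world angle ang (deg, mod 180)"
    s=read_state(); R=Ro.from_quat(s["eef_rot"]).as_matrix(); dl=np.array([*xy,z])-s["tool_pos"]
    a=np.degrees(np.arctan2(R[1,1],R[0,1])); out=(R.T@dl*1000).round(1)
    print("pos",np.round(s["tool_pos"],4),"tool y",a.round(2),"tilt",np.round(R[:,2],4),"slide",out,"yaw",None if ang is None else round(-np.radians(ang-a),3),"t",round(s["clock"],2))
E
python3 -c "
from h import *
plan((.6255,.0985),.16,113)"
```

```text
pos [0.4103 0.2932 0.2184] tool y 113.13 tilt [-5.e-04 -1.e-04 -1.e+00] slide [-121.4 -263.6   58.3] yaw 0.002 t 0.9
```

Call:
jog_arm([
  {"slide": [-18,-40,5],"yaw": 0,"grip": 0},
  {"slide": [-38,-82,10],"yaw": 0,"grip": 0},
  {"slide": [-58,-125,20],"yaw": 0,"grip": 0},
  {"slide": [-78,-168,30],"yaw": 0,"grip": 0},
  {"slide": [-98,-212,38],"yaw": 0,"grip": 0},
  {"slide": [-114,-248,38],"yaw": 0,"grip": 0},
  {"slide": [-121,-264,38],"yaw": 0,"grip": 0},
  {"slide": [-121,-264,38],"yaw": 0,"grip": 0},
])

```text
clock: 1.7
tool_pos: [0.6247, 0.0969, 0.1797]
eef_rot: [-0.197, 0.98, 0.0, -0.001]
ft_force: [-0.7, -0.3, 0.1]
opening: 0.0926
grasp_force: 0.0
```

```bash
python3 - <<'E'
from h import *
s=read_state(); w=read_camera("wrist"); pickle.dump((s,w),open("w1.pkl","wb")); print(s["tool_pos"],np.round(w["mount"],3).tolist())
cv2.imwrite("pics/w1.png",w["color"][:,:,::-1])
T=np.eye(4);T[:3,:3]=Ro.from_quat(s["eef_rot"]).as_matrix();T[:3,3]=s["tool_pos"];T=T@w["mount"]
W=cloud(w,T);R=W.reshape(-1,3); near=np.hypot(R[:,0]-.6255,R[:,1]-.0985)<.05
for lo,hi in [(.065,.09),(.004,.02)]:
    Q=R[near&(R[:,2]>lo)&(R[:,2]<hi)]; print(len(Q))
    if len(Q)>5: print(np.median(Q,0),cv2.minAreaRect((Q[:,:2]*1000).astype(np.float32)))
E
```

```text
[0.6246927  0.09694434 0.17972703] [[0.0, -0.963, -0.271, 0.075], [1.0, 0.0, 0.0, -0.0], [-0.0, -0.271, 0.963, -0.166], [0.0, 0.0, 0.0, 1.0]]
330
[0.62447872 0.09699122 0.07426867] ((625.3015747070312, 97.1296615600586), (11.74758529663086, 11.897454261779785), 22.423484802246094)
405
[0.61187744 0.09144836 0.00961007] ((613.9821166992188, 92.38249206542969), (27.21983528137207, 14.288809776306152), 22.550779342651367)
```

View pics/w1.png

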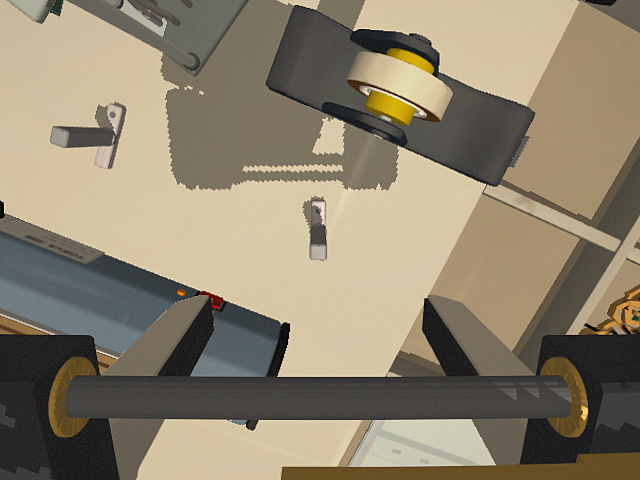

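The wrist view shows the clip at (318,230), its long arm up-image to (318,205). The stem is at (0.625, 0.097) and the arm tip is 26 mm from it along 202.5°, which matches the given long arm. The tool is aligned, so I descend.

Call:
jog_arm([
  {"slide": [0,0,25],"yaw": 0,"grip": 0},
  {"slide": [0,0,55],"yaw": 0,"grip": 0},
  {"slide": [0,0,85],"yaw": 0,"grip": 0},
  {"slide": [0,0,110],"yaw": 0,"grip": 0},
  {"slide": [0,0,128],"yaw": 0,"grip": 0},
  {"slide": [0,0,137],"yaw": 0,"grip": 0},
  {"slide": [0,0,137],"yaw": 0,"grip": 0},
  {"slide": [0,0,137],"yaw": 0,"grip": 0.3},
])

```text
clock: 2.55
tool_pos: [0.6238, 0.0996, 0.0447]
eef_rot: [-0.199, 0.98, -0.0, 0.001]
ft_force: [0.0, -0.5, -0.5]
opening: 0.0885
grasp_force: 0.0
```

Call:
jog_arm([
  {"slide": [0,0,0],"yaw": 0,"grip": 0.6},
  {"slide": [0,0,0],"yaw": 0,"grip": 0.7},
  {"slide": [0,0,0],"yaw": 0,"grip": 0.8},
  {"slide": [0,0,0],"yaw": 0,"grip": 1},
  {"slide": [0,0,0],"yaw": 0,"grip": 1},
  {"slide": [0,0,0],"yaw": 0,"grip": 1},
  {"slide": [0,0,0],"yaw": 0,"grip": 1},
  {"slide": [0,0,0],"yaw": 0,"grip": 1},
])

```text
clock: 3.35
tool_pos: [0.6237, 0.0987, 0.0436]
eef_rot: [-0.199, 0.98, 0.0, -0.0]
ft_force: [-0.9, -0.5, 0.8]
opening: 0.0255
grasp_force: 0.0
```

Call:
jog_arm([
  {"slide": [0,0,0],"yaw": 0,"grip": 1},
  {"slide": [0,0,0],"yaw": 0,"grip": 1},
  {"slide": [0,0,0],"yaw": 0,"grip": 1},
  {"slide": [0,0,0],"yaw": 0,"grip": 1},
  {"slide": [0,0,0],"yaw": 0,"grip": 1},
  {"slide": [0,0,0],"yaw": 0,"grip": 1},
  {"slide": [0,0,0],"yaw": 0,"grip": 1},
  {"slide": [0,0,0],"yaw": 0,"grip": 1},
])

```text
clock: 4.15
tool_pos: [0.6237, 0.0987, 0.0436]
eef_rot: [-0.199, 0.98, 0.0, -0.0]
ft_force: [-0.3, -0.2, 0.0]
opening: 0.0119
grasp_force: 30.0
```

Call:
jog_arm([
  {"slide": [0,0,-10],"yaw": 0,"grip": 1},
  {"slide": [0,0,-30],"yaw": 0,"grip": 1},
  {"slide": [0,0,-60],"yaw": 0,"grip": 1},
  {"slide": [0,0,-90],"yaw": 0,"grip": 1},
  {"slide": [0,0,-130],"yaw": 0,"grip": 1},
  {"slide": [0,0,-170],"yaw": 0,"grip": 1},
  {"slide": [0,0,-205],"yaw": 0,"grip": 1},
  {"slide": [0,0,-215],"yaw": 0,"grip": 1},
])

```text
clock: 4.95
tool_pos: [0.6255, 0.0988, 0.2645]
eef_rot: [-0.199, 0.98, -0.001, 0.004]
ft_force: [-0.4, 0.5, -0.5]
opening: 0.012
grasp_force: 30.0
```

```bash
python3 -c "
from h import *
print(read_state()['grasp_force'],read_state()['opening'])
plan((.4946,-.0656),.258,74)"
```

```text
29.999637007713318 0.01200622213409306
pos [0.6255 0.0988 0.2645] tool y 112.93 tilt [ 8.6e-03 -1.0e-04 -1.0e+00] slide [ 184.6 -100.4    5.4] yaw 0.68 t 4.95
```

Gripped: 12 mm opening, 30 N. Next I carry it over the mouth.

Call:
jog_arm([
  {"slide": [15,-8,0],"yaw": 0.08,"grip": 1},
  {"slide": [45,-25,0],"yaw": 0.18,"grip": 1},
  {"slide": [80,-44,0],"yaw": 0.3,"grip": 1},
  {"slide": [115,-63,0],"yaw": 0.42,"grip": 1},
  {"slide": [150,-82,0],"yaw": 0.54,"grip": 1},
  {"slide": [175,-95,0],"yaw": 0.64,"grip": 1},
  {"slide": [185,-100,0],"yaw": 0.68,"grip": 1},
  {"slide": [185,-100,0],"yaw": 0.68,"grip": 1},
])

```text
clock: 5.75
tool_pos: [0.4916, -0.0661, 0.2584]
eef_rot: [0.14, 0.99, 0.0, -0.0]
ft_force: [0.8, 0.3, -0.4]
opening: 0.0121
grasp_force: 30.0
```

Call:
jog_arm([
  {"slide": [0,0,0],"yaw": 0,"grip": 1},
  {"slide": [0,0,0],"yaw": 0,"grip": 1},
  {"slide": [0,0,0],"yaw": 0,"grip": 1},
  {"slide": [0,0,0],"yaw": 0,"grip": 1},
  {"slide": [0,0,0],"yaw": 0,"grip": 1},
  {"slide": [0,0,0],"yaw": 0,"grip": 1},
  {"slide": [0,0,0],"yaw": 0,"grip": 1},
  {"slide": [0,0,0],"yaw": 0,"grip": 1},
])

```text
clock: 6.55
tool_pos: [0.4923, -0.0654, 0.2586]
eef_rot: [0.139, 0.99, 0.0, -0.0]
ft_force: [-0.1, 0.6, -0.6]
opening: 0.0117
grasp_force: 30.0
```

```bash
python3 - <<'E'
from h import *
plan((.4946,-.0656),.258,74)
s=read_state(); w=read_camera("wrist")
cv2.imwrite("pics/w2.png",w["color"][:,:,::-1])
T=np.eye(4);T[:3,:3]=Ro.from_quat(s["eef_rot"]).as_matrix();T[:3,3]=s["tool_pos"];T=T@w["mount"]
pickle.dump((s,w,T),open("w2.pkl","wb"))
W=cloud(w,T);R=W.reshape(-1,3)
Q=R[(abs(R[:,2]-.188)<.006)&(np.hypot(R[:,0]-.4946,R[:,1]+.0656)<.1)]; print(len(Q),np.median(Q[:,2]),cv2.minAreaRect((Q[:,:2]*1000).astype(np.float32)))
E
```

```text
pos [ 0.4923 -0.0654  0.2586] tool y 73.97 tilt [ 0.  0. -1.] slide [-2.3  0.5  0.6] yaw -0.001 t 6.55
13020 0.18813321681311018 ((484.73114013671875, -64.02186584472656), (84.51152038574219, 110.3447494506836), 73.95407104492188)
```

View pics/w2.png

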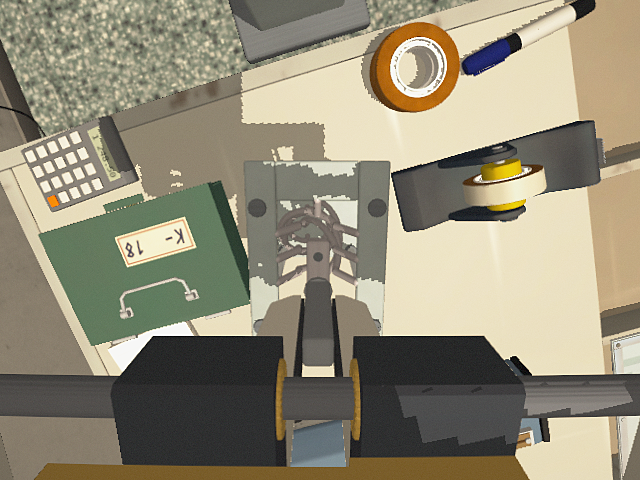

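The long arm points up-image at (318,258), toward the mouth's near end, and is centred between the plate edges (columns 245 and 391). I'll check the axis from those edges.

```bash
python3 - <<'E'
from h import *
s,w,T=pickle.load(open("w2.pkl","rb"))
M=w["mount"]; o=s["tool_pos"]; R=Ro.from_quat(s["eef_rot"]).as_matrix()
def tool(px,z): return ((onplane(w,px,z,T)-o)@R*1000).round(1).tolist()
print("plate near edge",tool([(250,161),(388,161),(318,161)],.188))
print("side edges",tool([(245,180),(391,180)],.188))
print("opening near edge",tool([(285,200),(350,200)],.188))
print("bolts",tool([(257,208),(377,208)],.190))
print("arm tip top",tool([(307,241),(329,241)],.2246), "stem top", )
E
```

```text
plate near edge [[62.2, -38.4, 70.6], [62.3, 39.9, 70.6], [62.2, 0.2, 70.6]]
side edges [[51.5, -41.8, 70.6], [51.6, 42.1, 70.6]]
opening near edge [[39.9, -19.0, 70.6], [40.0, 18.8, 70.6]]
bolts [[35.6, -35.2, 68.6], [35.6, 34.4, 68.6]]
arm tip top [[24.6, -5.4, 34.0], [24.6, 5.7, 34.0]] stem top
```

The axis is about 2 mm along tool -x by three independent edges, agreeing with the earlier measurement. I shift by that and lower to the throat.

Call:
jog_arm([
  {"slide": [-1,0,5],"yaw": 0,"grip": 1},
  {"slide": [-2,0,13],"yaw": 0,"grip": 1},
  {"slide": [-2,0,22],"yaw": 0,"grip": 1},
  {"slide": [-2,0,31],"yaw": 0,"grip": 1},
  {"slide": [-2,0,39],"yaw": 0,"grip": 1},
  {"slide": [-2,0,45],"yaw": 0,"grip": 1},
  {"slide": [-2,0,49],"yaw": 0,"grip": 1},
  {"slide": [-2,0,51],"yaw": 0,"grip": 1},
])

```text
clock: 7.4
tool_pos: [0.4941, -0.066, 0.2072]
eef_rot: [0.139, 0.99, 0.0, -0.0]
ft_force: [0.5, 1.0, -0.5]
opening: 0.0122
grasp_force: 30.0
```

Call:
jog_arm([
  {"slide": [0,0,0],"yaw": 0,"grip": 1},
  {"slide": [0,0,0],"yaw": 0,"grip": 1},
  {"slide": [0,0,0],"yaw": 0,"grip": 1},
  {"slide": [0,0,0],"yaw": 0,"grip": 1},
  {"slide": [0,0,0],"yaw": 0,"grip": 1},
  {"slide": [0,0,0],"yaw": 0,"grip": 1},
  {"slide": [0,0,0],"yaw": 0,"grip": 1},
  {"slide": [0,0,0],"yaw": 0,"grip": 1},
])

```text
clock: 8.2
tool_pos: [0.4942, -0.066, 0.2077]
eef_rot: [0.139, 0.99, 0.0, -0.0]
ft_force: [0.8, 0.4, -1.2]
opening: 0.0113
grasp_force: 30.0
```

```bash
python3 - <<'E'
from h import *
plan((.4945,-.0658),.207,74)
s=read_state(); print(s["ft_force"],s["torque"]); w=read_camera("wrist")
cv2.imwrite("pics/w3.png",cv2.resize(w["color"][100:370,200:440,::-1],None,fx=2,fy=2))
E
```

```text
pos [ 0.4942 -0.066   0.2077] tool y 73.97 tilt [-0.  0. -1.] slide [-0.2  0.3  0.7] yaw -0.001 t 8.2
[ 0.84512796  0.40592437 -1.20506078] [-0.01887695  0.00419798 -0.03480307]
```

View pics/w3.png

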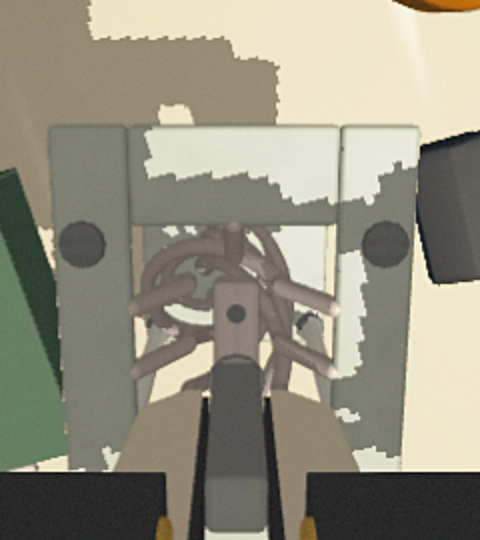

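The foot is centred between the funnel rods (crop (236,310)) with the end rod just beyond the arm tip, and there is no contact force. I release it.

Call:
jog_arm([
  {"slide": [0,0,2],"yaw": 0,"grip": 1},
  {"slide": [0,0,2],"yaw": 0,"grip": 1},
  {"slide": [0,0,2],"yaw": 0,"grip": 0},
  {"slide": [0,0,2],"yaw": 0,"grip": 0},
  {"slide": [0,0,2],"yaw": 0,"grip": 0},
  {"slide": [0,0,2],"yaw": 0,"grip": 0},
  {"slide": [0,0,2],"yaw": 0,"grip": 0},
  {"slide": [0,0,2],"yaw": 0,"grip": 0},
])

```text
clock: 9.05
tool_pos: [0.4942, -0.066, 0.2057]
eef_rot: [0.139, 0.99, -0.0, 0.0]
ft_force: [-0.4, 0.7, 0.0]
opening: 0.0551
grasp_force: 0.0
```

Call:
jog_arm([
  {"slide": [0,0,0],"yaw": 0,"grip": 0},
  {"slide": [0,0,0],"yaw": 0,"grip": 0},
  {"slide": [0,0,-10],"yaw": 0,"grip": 0},
  {"slide": [0,0,-30],"yaw": 0,"grip": 0},
  {"slide": [0,0,-55],"yaw": 0,"grip": 0},
  {"slide": [0,0,-80],"yaw": 0,"grip": 0},
  {"slide": [0,0,-95],"yaw": 0,"grip": 0},
  {"slide": [0,0,-100],"yaw": 0,"grip": 0},
])

```text
clock: 9.85
tool_pos: [0.4951, -0.0663, 0.3083]
eef_rot: [0.139, 0.99, -0.0, 0.002]
ft_force: [-0.7, -0.5, 0.5]
opening: 0.0932
grasp_force: 0.0
```

```bash
python3 - <<'E'
from h import *
w=read_camera("wrist"); t=read_camera("top"); c=read_camera("scene")
a=cv2.resize(w["color"][60:400,160:480],(400,425)); b=cv2.resize(c["color"][190:335,290:420],(390,435))[:425]
cv2.imwrite("pics/v1.png",np.hstack([a,b])[:,:,::-1])
E
```

```text
(no output)
```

View pics/v1.png

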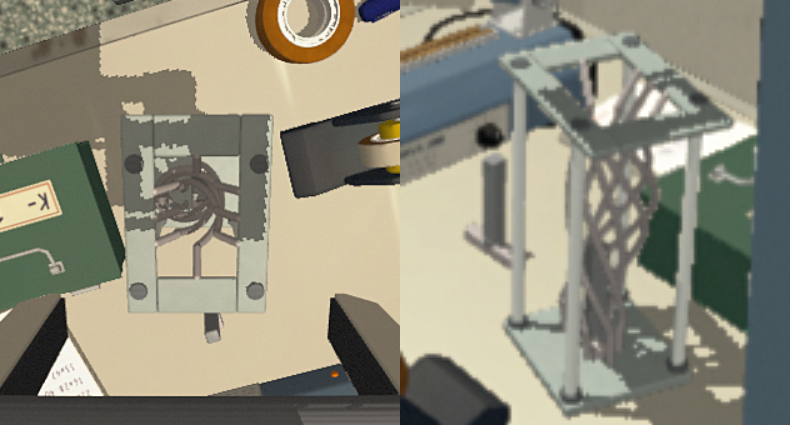

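The clip's stem shows inside the rods near the base (right panel, about (597,290)), and the twin stands untouched. I'll check its height and foot direction with projected points.

```bash
python3 - <<'E'
from h import *
c=read_camera("scene"); t=read_camera("top"); w=read_camera("wrist"); s=read_state()
Tw=np.eye(4);Tw[:3,:3]=Ro.from_quat(s["eef_rot"]).as_matrix();Tw[:3,3]=s["tool_pos"];Tw=Tw@w["mount"]
ax=np.array([.4946,-.0656]); d=np.array([-.961,.276])
pts=np.array([[*ax,.083],[*(ax-26*d/1000),.018],[*(ax+14*d/1000),.018],[*(ax+26*d/1000),.018]])
def proj(c,T):
    q=(pts-T[:3,3])@T[:3,:3]; u=q[:,:2]/q[:,2:]; u=u*(1+c["k1"]*(u**2).sum(1,keepdims=True)); return u*np.diag(c["intrinsics"])[:2]+c["intrinsics"][:2,2]
for n,k,T in [("scene",c,c["cam_to_world"]),("top",t,t["cam_to_world"]),("wrist",w,Tw)]: print(n,proj(k,T).round(1).tolist())
# points inside turner in scene & wrist clouds
for n,k,T in [("scene",c,c["cam_to_world"]),("top",t,t["cam_to_world"]),("wrist",w,Tw)]:
    R=cloud(k,T).reshape(-1,3); e=R[:,:2]-ax; x=e@d*1000; y=e@np.array([-d[1],d[0]])*1000
    m=(R[:,2]>.012)&(R[:,2]<.024)&(abs(y)<7)&(abs(x)<32); print(n,"foot-level x hist -32..32",np.histogram(x[m],bins=np.arange(-32,33,4))[0])
    m=(R[:,2]>.06)&(R[:,2]<.1)&(np.hypot(x,y)<7); print("  stem z",np.sort(R[m,2])[-12:].round(3), m.sum())
a=cv2.resize(c["color"][255:335,325:385],(450,600),interpolation=cv2.INTER_CUBIC); b=cv2.resize(t["color"][255:315,320:355],(350,600),interpolation=cv2.INTER_CUBIC)
cv2.imwrite("pics/v2.png",np.hstack([a,b])[:,:,::-1])
E
```

```text
scene [[355.8, 270.2], [348.2, 292.1], [358.0, 304.5], [361.0, 308.4]]
top [[339.5, 283.9], [342.1, 276.0], [335.6, 293.9], [333.7, 299.3]]
wrist [[318.2, 219.2], [318.2, 230.7], [318.2, 195.5], [318.2, 184.6]]
scene foot-level x hist -32..32 [ 0  0  1  0  0  0  1  0  1 17 12 11  8  7  0  0]
  stem z [0.08  0.08  0.08  0.08  0.081 0.081 0.081 0.082 0.082 0.082 0.083 0.083] 39
top foot-level x hist -32..32 [0 1 1 6 8 0 1 0 0 0 0 0 1 1 0 0]
  stem z [0.084 0.084 0.084 0.084 0.085 0.085 0.085 0.085 0.085 0.085 0.086 0.086] 32
wrist foot-level x hist -32..32 [ 1  1 18 18  0  0  0  0  1  1  6  3  0  0  0  0]
  stem z [0.083 0.083 0.083 0.084 0.084 0.084 0.084 0.084 0.084 0.084 0.084 0.084] 95
```

View pics/v2.png

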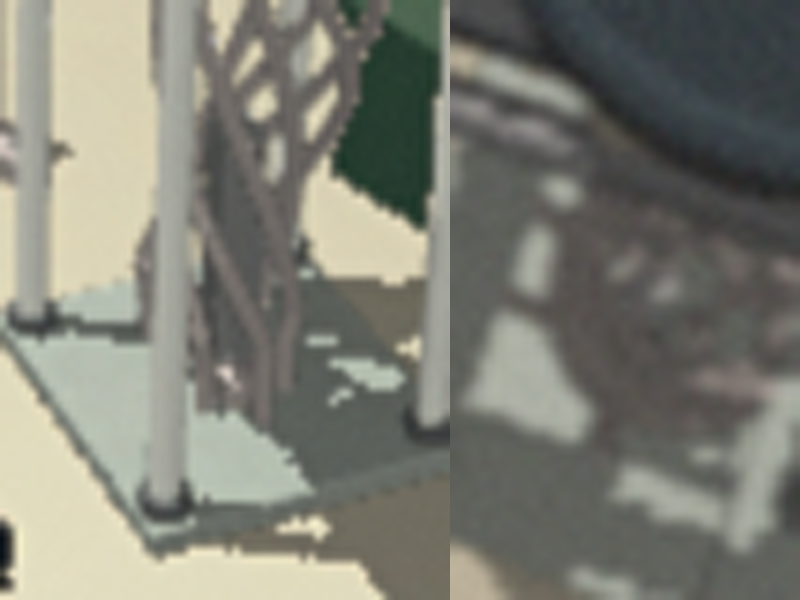

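The stem top is at 83–84 mm (75 plus the 8 mm plate), on the axis and upright. Wrist foot-level points reach about -24 mm on own -x and about +16 mm on +x, so the long arm has turned half round. The gripper is clear and open, so I hand in.

```bash
python3 -c "
from rig import *
print(read_state()['clock'],close_job())"
```

```text
the job is handed in; nothing more can be done
10.15 None
```

The unequal-arm clip dropped through the twist turner and stands on the base plate with its long arm turned half round; the twin clip was not touched, and I handed the job in at 10.15 s.

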